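Fit a trailer coupler on the test ball and latch it

ROBOT

A 6-joint arm with a two-finger parallel gripper is mounted at the origin on the work surface. World frame = base frame: x ahead of the robot, y to its left, z up, the work surface at z = 0. Lengths are in m, angles in rad, forces in N, time in s.
With the tool pointing down it reaches from about 0.325 to 0.9 m from the base axis. Payload 6.1 kg.
Tool frame: the origin (TCP) lies at the very end of the fingers, on their centre line; the grasp point (between the pads) lies 19 mm behind it; z points along the fingers, x is the direction in which the jaws open and shut, and the axes are right-handed (so a half turn about z gives the same grasp; the last joint's range is limited). The gripper opens to 87 mm and grips with 3 to 60 N. Pads are 19 mm wide; open, the fingers measure 117 mm over their backs; the gripper's body (75 mm by 190 mm) begins 51 mm behind the grasp point.
Start: joints at [1.187, 0.22, 1.526, -0, 1.395, -0.126], TCP at [0.159, 0.604, 0.223] pointing down, gripper open.
Joint ranges: [-2.98, 2.98], [-0.91, 2.08], [0.09, 2.57], [-1.24, 4.39], [0.2, 2.65], [-2.68, 2.68]. Speed limits (rad/s): [2.57, 2.57, 3.01, 3.14, 3.14, 3.14].

INTERFACE

Orientations are given as [roll, pitch, yaw] about the fixed x, y, z axes, in that order (R = Rz(yaw) Ry(pitch) Rx(roll)).
In Python, from rig import * gives the robot as it stands.
- The arm moves only by the tool play_rows, never from a script. Its argument "plan" is a list of rows, each a list of 7 numbers: the opening, from 0 (shut) to 1 (fully open), then the shift along the tool's x, y, z in mm, then the turn, a rotation vector about the tool's x, y, z in rad. In form: [[hand, x, y, z, rx, ry, rz], ...]. A call has 1 to 8 rows; each row shifts and turns the pose as measured when the row begins, along the tool's axes as they then stand; what a row does not reach is not made up. A row lasts 1/8 s, in which the tool goes at most 62.5 mm and 10.7 degrees, less where a joint would pass 70% of its speed; a pose out of reach is approached as far as the arm can. A call with a gripper value outside its range is refused whole. The fingers move at their own pace and stop on an object; "newtons" is the grip in N (left out, the last holds). Time passes only in rows, so rows that do not move let the fingers close. It gives the time, the measured TCP pose, the force and the opening at its end, in the units of the state.
- read_state(): the state, without advancing time (a new reading comes with each control period).
- read_camera(name): name is "scene" or "top"; returns the picture (420x560x3 uint8, blue, green, red); there is no depth.
- camera_params(name): a dict with "camera_matrix" (3x3 intrinsics, pixels), "view" (4x4, takes a point from world to camera coordinates). Camera axes: x right, y down, z forward; pixel columns grow to the right and rows downward; lengths in m; the calibration is good to about 2 mm. A picture is of the moment at which its call begins. camera_params takes no time and is no camera call.
- hand_in(): hands the job in, once; it reports no verdict.
The state is a dict: "time_s": time; "joint_positions": joint angles; "dq": joint speeds; "joint_torque": joint torques, N m; "tcp_pos": TCP position; "tcp_rot": TCP orientation; "force": force on the tool from outside, world axes, zero at the start; "moment": the same for the moment, N m; "grip_width": opening from 0.0 (shut) to 1.0 (fully open).
Only numpy, scipy, OpenCV 4.12 (cv2) and the standard library are available. Lean on these libraries where they do the work, as an engineer would, in place of code of your own. Each camera call takes 0.05 s, during which the arm holds its last target. There are 200 camera calls.

TASK

Pick up the trailer coupler and lower it gently onto the ball of the test stand until it is fully seated, its tail lying level on the stand's rest and its latch lever still up. Then let go, press the latch lever all the way down and leave the coupler standing there. Do not push the other things on the bench about.

Things in the scene. Friction and masses are not known exactly. Their poses are not given: they have to be found in the camera images.
- coupler_mid (a point): Centre of the tail of the loose zinc-grey metal coupler (200 mm long, 0.65 to 0.95 kg), the place to grip it firmly (40 N up) across y from above. The tail is a channel 50 mm wide (y), 50 mm high, flat-sided, from 65 mm behind this point to 70 mm ahead; this point is 25 mm above its underside. x points from tail to socket, z up. It starts level on the bench, yaw within 0.5 rad of straight ahead.
- socket (a point): Point on the axis of the socket, the round upside-down cup (66 mm outside, 53 mm inside) at the coupler's front end: 100 mm ahead of coupler_mid, 10 mm above the underside; it meets the ball's centre when seated. The flat ceiling is 34 mm and the dome's top 53 mm above the underside. The centre of mass lies about 40 mm ahead of coupler_mid. Same axes as coupler_mid.
- tail (a point): Point in the coupler's underside near its rear end, 50 mm behind coupler_mid; it lies on the rest when seated. Same axes as coupler_mid.
- hinge (a point): Middle of the latch lever's hinge pin, fixed on top of the socket, 118 mm ahead of coupler_mid and 64 mm above the coupler's underside. The pin runs along the coupler's y. Same axes as coupler_mid.
- lever_end (a point): End of the latch lever, 100 mm from the hinge pin: a flat steel arm 18 mm wide, 8 mm thick, its last 42 mm a black rubber grip 26 mm wide, 12 mm thick. Raised, it points back and up from the hinge over the socket, its end at least 50 mm ahead of coupler_mid; fully down, it lies level, backwards over the channel and about 8 mm clear of it.
- latch (a joint): Angle of the latch lever, rad: 0 = fully raised (60 degrees above level, pointing back and up), 1.047 = fully down against its stop (level). It starts between 0 and 0.15. It stays where it is left; moving it takes about 0.18 N m (3 N pressed 60 mm from the hinge).
- ball (a point): Centre of the steel ball (48 mm diameter) on the test stand, 75 mm above the bench; its top is at 99 mm. The stand is fixed: a grey base plate 220 x 110 x 10 mm, the ball on a post near its far end, a low rest near its robot-side end. x points from the rest to the ball, z up; its yaw is within 0.4 rad of straight ahead.
- rest (a point): Middle of the flat top of the stand's rest, 150 mm behind the ball along the stand's x, 65 mm above the bench; the top is 34 mm long and 70 mm wide (y). The seated coupler lies level along the stand's x, its underside 65 mm above the bench. Same axes as ball.
- wrench_grip (a point): Bystander: open-ended wrench lying flat, 170 mm long; a point on its handle. Leave it alone.
- magnet_mid (a point): Bystander: grey triangular welding magnet lying flat, 75 x 75 mm, 16 mm thick; about its middle. Leave it alone.
- brush_grip (a point): Bystander: wood-handled brush lying flat, 200 mm long; a point on its handle. Leave it alone.
- spray_mid (a point): Bystander: upright spray can, 64 mm diameter, 170 mm high; its centre. Leave it alone.
- offcut_mid (a point): Bystander: flat steel offcut, 120 x 80 x 10 mm; its centre. Leave it alone.
Mind the look-alikes: they are no part of the job. Leave any blue or green look-alike of the part that bears coupler_mid alone. Leave any orange look-alike of the part that bears ball alone.

How it is judged:
On the way, in this order (a step that is already met when the one before it is completed fails the run):
1. the coupler is seated on the ball with its tail on the rest, the lever still up (distance between socket and ball below 0.006 m and angle between socket's own z axis and vertical below 0.06 rad and horizontal distance between tail and rest below 0.025 m and value of joint latch below 0.4 rad), for 0.2 s.
2. the lever is pressed down with the coupler seated (distance between socket and ball below 0.006 m and angle between socket's own z axis and vertical below 0.06 rad and horizontal distance between tail and rest below 0.025 m and value of joint latch above 0.93 rad), for 0.2 s.
At the end, for the whole second after the job is handed in: The socket point is within 6 mm of the ball's centre, the coupler is level within 0.06 rad, the tail point is within 25 mm (horizontally) of the rest's middle, and the lever stands beyond 0.93 rad (of 1.047) (all of step 2); the robot touches nothing.
It fails at once if a bystander is pushed more than 40 mm (distance of any of wrench_grip, magnet_mid, brush_grip, spray_mid, offcut_mid from where it was at the start of the episode above 0.04 m).
It fails at once if the coupler is dropped or thrown onto the ball (arrives faster than 0.45 m/s) instead of being lowered (distance between socket and ball below 0.03 m and linear speed of coupler above 0.45 m/s).
It also fails if it takes over 51 s, if anything falls off the work surface, if the arm or the gripper's body presses on something with over 40 N, if the wrist force passes 120 N, or if a joint passes its speed limit or range.

## Working session

There is one attempt and no reset: what is moved stays moved. The work goes in short steps, Python scripts to look and compute and a tool call to move; the robot and the scene stay as the last step left them, time stands still between calls to the robot, and variables do not carry over. Pictures are saved under pics/ and viewed, about 8 in all and at most 12, crops included, and the job is handed in when it is done.

Besides the shell and the picture viewer there is one more tool, called by a JSON object that holds its "name" and its "arguments", one argument or row to a line. play_rows: Moves the arm, as the interface text tells. Its arguments: {"type":"object","properties":{"plan":{"type":"array"},"newtons":{"type":"number"}},"required":["plan"]}

```bash
mkdir -p pics; ls; python3 - <<'E'
from rig import *
import cv2,numpy as np
for n in("scene","top"):
    cv2.imwrite(f"pics/{n}0.png",read_camera(n)); p=camera_params(n); print(n,np.round(p["camera_matrix"],1).tolist(),np.round(p["view"],3).tolist())
print(read_state())
E
```

```text
pics
scene [[531.8, 0.0, 285.1], [0.0, 531.8, 212.6], [0.0, 0.0, 1.0]] [[-0.871, 0.491, -0.017, 0.49], [0.315, 0.532, -0.786, -0.009], [-0.377, -0.69, -0.618, 1.787], [0.0, 0.0, 0.0, 1.0]]
top [[479.5, 0.0, 273.8], [0.0, 479.5, 210.3], [0.0, 0.0, 1.0]] [[-0.007, -1.0, -0.019, -0.087], [-0.998, 0.008, -0.062, 0.477], [0.062, 0.019, -0.998, 1.603], [0.0, 0.0, 0.0, 1.0]]
{'time_s': 0.1, 'joint_positions': array([ 1.18685143e+00,  2.21129088e-01,  1.52750635e+00,  2.15513413e-05,
        1.39469118e+00, -1.26062451e-01]), 'dq': array([ 0.00065744, -0.0012307 , -0.00252203,  0.00056969, -0.00036723,
        0.00160432]), 'joint_torque': array([ 5.03740321e-04, -4.95945632e+01, -3.88522017e+01,  7.02716270e-02,
        5.15161373e-02, -2.02997188e-05]), 'tcp_pos': array([0.15915929, 0.60381813, 0.2215528 ]), 'tcp_rot': array([-3.14135360e+00,  1.71754565e-03,  1.31291029e+00]), 'force': array([-0.53317418,  0.41001097, -0.46638322]), 'moment': array([ 0.00365599, -0.01088326,  0.04150364]), 'grip_width': 1.0032120879821553}
```

View pics/scene0.png

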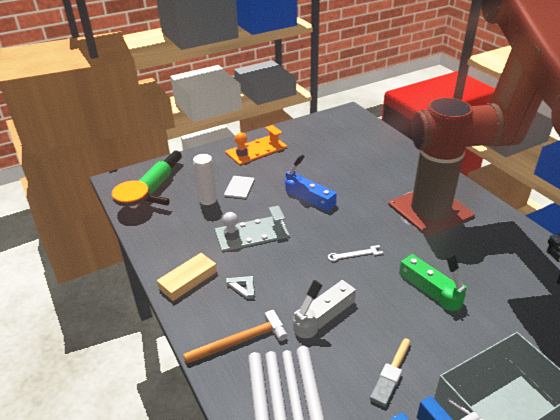

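View pics/top0.png

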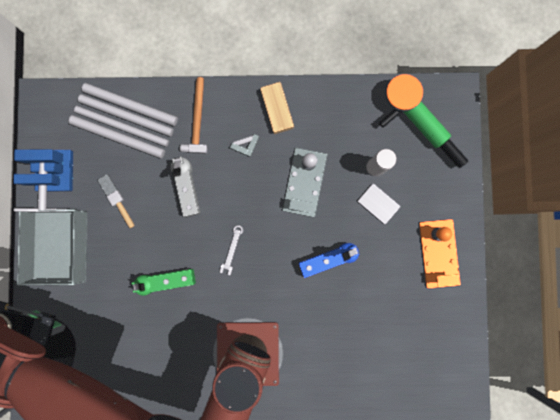

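The scene picture shows three couplers. The zinc-grey one is at about (325,307), the blue at (310,190) and the green at (433,282). There are two stands: grey at (252,228) and orange at (256,148). In the top view the grey coupler is at (184,187) and the grey stand at (305,182). The grey pair fits the description, so I'll confirm it in an enlarged crop.

```bash
python3 - <<'E'
import cv2,numpy as np
t=cv2.imread("pics/top0.png");s=cv2.imread("pics/scene0.png")
f=lambda im,x,y,w,h,k:cv2.resize(im[y:y+h,x:x+w],None,fx=k,fy=k,interpolation=cv2.INTER_CUBIC)
# top crops 66x75 ; scene crops 
a=np.hstack([f(t,155,145,66,75,6)[:,:400],f(t,272,142,66,75,6)[:,:400]])
cv2.imwrite("pics/c1.png",a)
b=np.vstack([f(s,285,270,80,75,4)])
c=f(s,205,200,100,75,4)
cv2.imwrite("pics/c2.png",np.hstack([b,c]))
E
```

```text
(no output)
```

View pics/c1.png

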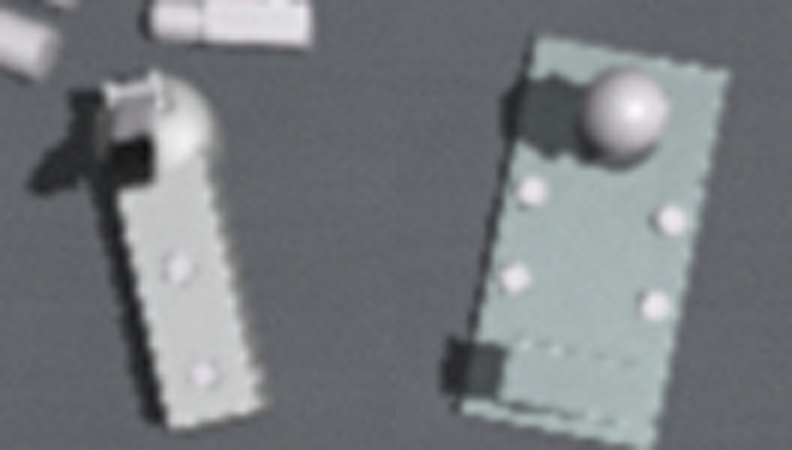

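View pics/c2.png

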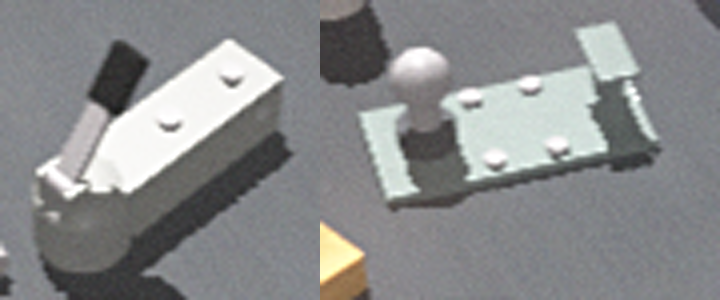

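The crops confirm the zinc-grey coupler, with its lever up, and the grey stand. I'll fit both poses to the points I read off.

```bash
cat >h.py <<'E'
from rig import *
import numpy as np
from scipy.optimize import least_squares
P={n:camera_params(n) for n in("scene","top")}
def proj(n,X):
    V=np.array(P[n]["view"]);c=(V[:3,:3]@np.asarray(X).T).T+V[:3,3]
    q=(np.array(P[n]["camera_matrix"])@c.T).T
    return q[:,:2]/q[:,2:]
def crop(x0,y0,k,u,v): return [(u+.5)/k-.5+x0,(v+.5)/k-.5+y0]
def world(p,L):
    c,s=np.cos(p[2]),np.sin(p[2]);L=np.asarray(L,float)
    return np.c_[p[0]+c*L[:,0]-s*L[:,1],p[1]+s*L[:,0]+c*L[:,1],L[:,2]]
def fit(obs,p0,loc=lambda L,p:L):
    def r(p): return np.concatenate([(proj(n,world(p,loc(np.array(L,float),p)))-np.array(q)).ravel() for n,L,q in obs])
    s=least_squares(r,p0,loss="soft_l1"); return s.x,r(s.x)
E
python3 - <<'E'
from h import *
T=lambda u,v:crop(155,145,6,u,v); S=lambda u,v:crop(285,270,4,u,v)
# coupler, origin coupler_mid, z above bench
obs=[("top",[[-.065,.025,.05],[-.065,-.025,.05]],[T(168,430),T(265,405)]),
 ("scene",[[-.065,-.025,.05],[-.065,.025,.05]],[S(230,40),S(285,78)])]
p,r=fit(obs,[.5,.2,0.2]);print("coupler",p.round(4),r.round(1))
for n in P: print(n,proj(n,world(p,[[.1,0,.053],[.07,.025,.05],[.07,-.025,.05],[.118,0,.064]])).round(1).tolist())
print("T crop",((proj("top",world(p,[[.1,0,.053],[.07,.025,.05],[.07,-.025,.05],[.118,0,.064]]))-[155,145])*6).round().tolist())
print("S crop",((proj("scene",world(p,[[.1,0,.053],[.07,.025,.05],[.07,-.025,.05],[.118,0,.064]]))-[285,270])*4).round().tolist())
T=lambda u,v:crop(272,142,6,u-396,v); S=lambda u,v:crop(205,200,4,u-320,v)
B=[[.11,.055,.01],[.11,-.055,.01],[-.11,-.055,.01],[-.11,.055,.01]]
R=[[-.167,-.035,.065],[-.133,-.035,.065],[-.133,.035,.065],[-.167,.035,.065]]
def loc(L,p):
    L=L.copy(); L[L[:,2]<.02,0]+=p[3]; return L
obs=[("top",[[0,0,.075]],[T(625,115)]),("scene",[[0,0,.075]],[S(421,78)]),
 ("top",B,[T(540,35),T(730,72),T(655,447),T(460,410)]),
 ("scene",[B[0],B[1]],[S(390,203),S(360,113)])]
p,r=fit(obs,[.6,-.15,-.2,-.07],loc);print("ball",p.round(4),r.round(1))
print("S rest",((proj("scene",world(p,R))-[205,200])*4+[320,0]).round().tolist())
print("T rest",((proj("top",world(p,R))-[272,142])*6+[396,0]).round().tolist())
E
```

```text
coupler [0.5275 0.1999 0.2432] [ 0.6 -0.4 -0.9 -0.   0.1 -0.2  0.2 -0.2]
scene [[306.5, 315.8], [321.6, 315.7], [307.8, 305.2], [301.5, 316.7]]
top [[178.6, 165.9], [173.7, 176.5], [188.2, 172.8], [176.6, 160.1]]
T crop [[142.0, 125.0], [112.0, 189.0], [199.0, 167.0], [130.0, 91.0]]
S crop [[86.0, 183.0], [146.0, 183.0], [91.0, 141.0], [66.0, 187.0]]
ball [ 0.6362 -0.2098 -0.2073 -0.0644] [-0.1 -0.8  0.7  0.1 -0.2 -0.4 -0.2 -0.3 -0.2  0.5  0.3  0.3 -0.3 -1.
 -0.  -0.2]
S rest [[616.0, 19.0], [575.0, 27.0], [600.0, 79.0], [642.0, 70.0]]
T rest [[624.0, 422.0], [637.0, 361.0], [510.0, 336.0], [498.0, 397.0]]
```

```bash
cat >>h.py <<'E'
from scipy.spatial.transform import Rotation as Ro
def delta(target,yaw):
    s=read_state();R=Ro.from_euler("xyz",s["tcp_rot"]);T=Ro.from_euler("xyz",[np.pi,0,yaw])
    print("t",round(s["time_s"],2),"tcp",s["tcp_pos"].round(4),s["tcp_rot"].round(3),"F",s["force"].round(1),"g",round(s["grip_width"],3))
    d=np.array(target)-s["tcp_pos"]
    print("shift now-axes mm",(R.inv().apply(d)*1000).round(1),"in target axes",(T.inv().apply(d)*1000).round(1),"turn",(R.inv()*T).as_rotvec().round(3))
def along(p,dx,dy=0):
    c,s=np.cos(p[2]),np.sin(p[2]);return [p[0]+c*dx-s*dy,p[1]+s*dx+c*dy]
C=[.5275,.1999,.232]; B=[.6362,-.2098,-.2073]
E
```

{"name": "play_rows", "arguments": {
  "plan": [
    [1,-33,50,0,0,0,0],
    [1,-33,50,0,0,0,0],
    [1,-33,50,0,0,0,0],
    [1,-33,50,0,0,0,0],
    [1,-33,50,0,0,0,0],
    [1,-33,50,0,0,0,0],
    [1,-33,50,0,0,0,0],
    [1,0,0,0,0,0,0]
  ]
}}

```text
time_s: 1.1
tcp_pos: [0.4451, 0.2812, 0.218]
tcp_rot: [-3.14, 0.006, 1.316]
force: [-0.9, 0.0, 0.3]
grip_width: 0.999
```

```bash
python3 -c "
from h import *
delta(along(C,-.004)+[.2],C[2]+np.pi/2)"
```

```text
t 1.1 tcp [0.4451 0.2812 0.218 ] [-3.14   0.006  1.316] F [-0.9  0.   0.3] g 0.999
shift now-axes mm [-59.7  96.7  18.2] in target axes [-98.1  57.5  18. ] turn [-0.003  0.005 -0.487]
```

{"name": "play_rows", "arguments": {
  "plan": [
    [1,-28,48,0,0,0,0],
    [1,-28,48,0,0,0,0],
    [1,0,0,0,0,0,-0.16],
    [1,0,0,0,0,0,-0.16],
    [1,0,0,0,0,0,-0.16],
    [1,0,0,0,0,0,0]
  ]
}}

```text
time_s: 1.85
tcp_pos: [0.5222, 0.2051, 0.2153]
tcp_rot: [-3.132, 0.001, 1.812]
force: [-0.3, 0.7, -0.3]
grip_width: 0.998
```

```bash
python3 -c "
from h import *
delta(along(C,-.004)+[.01],C[2]+np.pi/2)"
```

```text
t 1.85 tcp [0.5222 0.2051 0.2153] [-3.132e+00  1.000e-03  1.812e+00] F [-0.3  0.7 -0.3] g 0.998
shift now-axes mm [ -6.2   2.  205.3] in target axes [ -6.3  -0.  205.3] turn [-0.01   0.001  0.009]
```

{"name": "play_rows", "arguments": {
  "plan": [
    [1,-6,0,40,-0.01,0,0.009],
    [1,0,0,50,0,0,0],
    [1,0,0,50,0,0,0],
    [1,0,0,0,0,0,0]
  ]
}}

```text
time_s: 2.35
tcp_pos: [0.5225, 0.2027, 0.0731]
tcp_rot: [3.139, -0.001, 1.792]
force: [-0.0, -1.1, -0.2]
grip_width: 0.997
```

```bash
python3 - <<'E'
from h import *
delta(along(C,-.004)+[.01],C[2]+np.pi/2)
import cv2
im=read_camera("scene")[240:360,255:405];cv2.imwrite("pics/d.png",cv2.resize(im,None,fx=5,fy=5,interpolation=cv2.INTER_CUBIC))
E
```

```text
t 2.35 tcp [0.5225 0.2027 0.0731] [ 3.139e+00 -1.000e-03  1.792e+00] F [-0.  -1.1 -0.2] g 0.997
shift now-axes mm [-3.9  0.1 63.1] in target axes [-3.9  0.3 63.1] turn [ 0.003 -0.001 -0.011]
```

View pics/d.png

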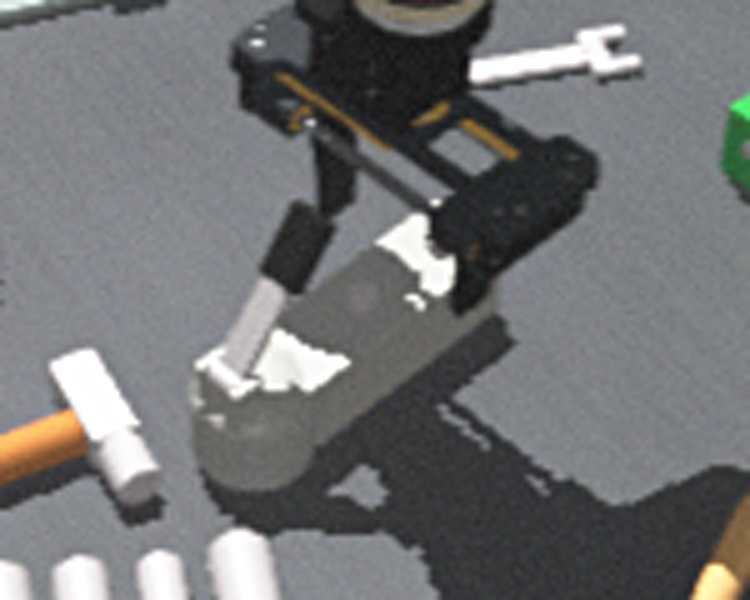

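The fingers straddle the coupler's tail, one at about (335,180) and the other at (470,280) in the crop. The gripper body clears the lever. I'll go down and grip.

{"name": "play_rows", "arguments": {
  "plan": [
    [1,-4,0,31,0.003,0,-0.01],
    [1,0,0,28,0,0,0],
    [1,0,0,2,0,0,0],
    [0.6,0,0,0,0,0,0],
    [0.4,0,0,0,0,0,0],
    [0.4,0,0,0,0,0,0],
    [0.4,0,0,0,0,0,0],
    [0.4,0,0,0,0,0,0]
  ],
  "newtons": 58
}}

```text
time_s: 3.4
tcp_pos: [0.5381, 0.2036, 0.0308]
tcp_rot: [3.112, -0.0, 1.798]
force: [0.8, -0.6, -3.2]
grip_width: 0.567
```

```bash
python3 - <<'E'
from h import *
s=read_state();print(s["joint_positions"].round(3),s["joint_torque"].round(2),s["moment"].round(2))
delta(along(C,-.004)+[.01],C[2]+np.pi/2)
import cv2
im=read_camera("scene")[240:360,255:405];a=cv2.resize(im,None,fx=4,fy=4,interpolation=cv2.INTER_CUBIC)
im=read_camera("top")[110:230,145:195+20];b=cv2.resize(im,None,fx=4,fy=4,interpolation=cv2.INTER_CUBIC)[:480,:200+80]
cv2.imwrite("pics/e.png",np.hstack([a[:,:520],b]))
E
```

```text
[ 0.224  0.297  1.824  0.     0.991 -1.574] [ 8.700e-01 -4.798e+01 -3.327e+01  3.700e-01 -2.000e-02  2.000e-02] [-0.16 -0.06  0.01]
t 3.4 tcp [0.5381 0.2036 0.0308] [ 3.112 -0.     1.798] F [ 0.8 -0.6 -3.2] g 0.567
shift now-axes mm [ -1.2 -15.7  20.4] in target axes [ -1.2 -15.1  20.8] turn [ 0.029 -0.    -0.004]
```

View pics/e.png

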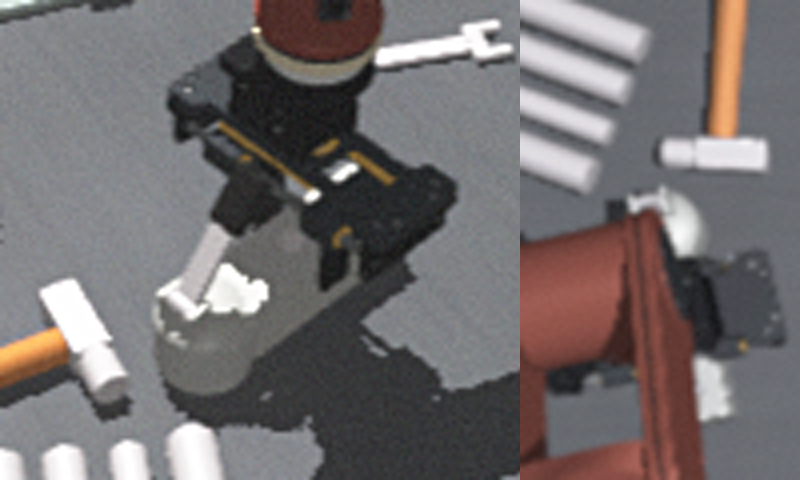

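The fingers closed about 20 mm too high and 16 mm too far forward. I'll open and see how the arm responds one row at a time.

{"name": "play_rows", "arguments": {
  "plan": [
    [1,0,0,0,0,0,0],
    [1,0,0,0,0,0,0],
    [1,0,0,0,0,0,0]
  ]
}}

```text
time_s: 3.88
tcp_pos: [0.538, 0.204, 0.0307]
tcp_rot: [3.113, -0.001, 1.798]
force: [0.4, 0.2, -0.6]
grip_width: 0.826
```

{"name": "play_rows", "arguments": {
  "plan": [
    [1,-1,-15,-10,0.029,0,0]
  ]
}}

```text
time_s: 4.0
tcp_pos: [0.5227, 0.1996, 0.0397]
tcp_rot: [-3.14, -0.001, 1.798]
force: [0.1, 0.7, 0.4]
grip_width: 0.929
```

{"name": "play_rows", "arguments": {
  "plan": [
    [1,0,0,0,0,0,0]
  ]
}}

```text
time_s: 4.12
tcp_pos: [0.523, 0.1998, 0.0402]
tcp_rot: [-3.141, -0.001, 1.798]
force: [1.0, -0.1, -0.3]
grip_width: 0.979
```

{"name": "play_rows", "arguments": {
  "plan": [
    [1,0,0,0,0,0,0]
  ]
}}

```text
time_s: 4.25
tcp_pos: [0.5233, 0.1999, 0.04]
tcp_rot: [3.142, -0.002, 1.798]
force: [0.8, 0.4, 0.1]
grip_width: 0.993
```

```bash
python3 -c "
from h import *
delta(along(C,-.004)+[.01],C[2]+np.pi/2)"
```

```text
t 4.25 tcp [0.5233 0.1999 0.04  ] [ 3.142e+00 -2.000e-03  1.798e+00] F [0.8 0.4 0.1] g 0.993
shift now-axes mm [-1.   0.1 30. ] in target axes [-1.   0.1 30. ] turn [ 0.    -0.002 -0.004]
```

{"name": "play_rows", "arguments": {
  "plan": [
    [1,-1,0,10,0,0,0]
  ]
}}

```text
time_s: 4.38
tcp_pos: [0.5246, 0.1992, 0.0303]
tcp_rot: [3.139, -0.002, 1.798]
force: [1.0, -0.5, -0.1]
grip_width: 0.997
```

{"name": "play_rows", "arguments": {
  "plan": [
    [1,0,0,8,0,0,0]
  ]
}}

```text
time_s: 4.5
tcp_pos: [0.5242, 0.1991, 0.0211]
tcp_rot: [3.14, -0.002, 1.798]
force: [0.2, 0.0, 0.0]
grip_width: 1.002
```

{"name": "play_rows", "arguments": {
  "plan": [
    [1,0,0,5,0,0,0]
  ]
}}

```text
time_s: 4.62
tcp_pos: [0.5237, 0.1989, 0.0149]
tcp_rot: [3.141, -0.002, 1.798]
force: [-0.0, -0.3, -0.1]
grip_width: 1.0
```

{"name": "play_rows", "arguments": {
  "plan": [
    [1,0,0,4,0,0,0],
    [0.7,0,0,0,0,0,0],
    [0.6,0,0,0,0,0,0]
  ],
  "newtons": 20
}}

```text
time_s: 5.0
tcp_pos: [0.5231, 0.1988, 0.0095]
tcp_rot: [-3.14, -0.002, 1.798]
force: [-0.5, -0.1, 0.2]
grip_width: 0.854
```

{"name": "play_rows", "arguments": {
  "plan": [
    [0.5,0,0,0,0,0,0],
    [0.5,0,0,0,0,0,0]
  ]
}}

```text
time_s: 5.25
tcp_pos: [0.5235, 0.1989, 0.0101]
tcp_rot: [-3.141, -0.002, 1.798]
force: [0.3, -0.5, -0.1]
grip_width: 0.629
```

{"name": "play_rows", "arguments": {
  "plan": [
    [0.4,0,0,0,0,0,0],
    [0.4,0,0,0,0,0,0],
    [0.4,0,0,0,0,0,0]
  ],
  "newtons": 50
}}

```text
time_s: 5.62
tcp_pos: [0.5234, 0.1991, 0.0101]
tcp_rot: [-3.141, -0.002, 1.798]
force: [1.2, 1.1, -1.0]
grip_width: 0.571
```

{"name": "play_rows", "arguments": {
  "plan": [
    [0.4,0,0,-8,0,0,0],
    [0.4,0,0,-20,0,0,0],
    [0.4,0,0,-30,0,0,0],
    [0.4,0,0,-40,0,0,0],
    [0.4,0,0,-40,0,0,0],
    [0.4,0,0,-30,0,0,0],
    [0.4,0,0,-10,0,0,0],
    [0.4,0,0,0,0,0,0]
  ],
  "newtons": 58
}}

```text
time_s: 6.62
tcp_pos: [0.5145, 0.1961, 0.1842]
tcp_rot: [-3.116, -0.001, 1.798]
force: [0.9, 0.0, -8.0]
grip_width: 0.573
```

```bash
python3 -c "
from h import *
delta(along(B,-.104)+[.19],B[2]+np.pi/2)"
```

```text
t 6.62 tcp [0.5145 0.1961 0.1842] [-3.116e+00 -1.000e-03  1.798e+00] F [ 0.9  0.  -8. ] g 0.573
shift now-axes mm [-379.1  -67.3   -4.5] in target axes [-372.2   98.7   -5.8] turn [-0.026  0.004  0.435]
```

The lift holds (8 N). Next I'll carry it across.

{"name": "play_rows", "arguments": {
  "plan": [
    [0.4,-20,-4,0,-0.026,0,0],
    [0.4,-40,-7,0,0,0,0],
    [0.4,-50,-9,0,0,0,0],
    [0.4,-50,-9,0,0,0,0],
    [0.4,-50,-9,0,0,0,0],
    [0.4,-50,-9,0,0,0,0],
    [0.4,-40,-7,0,0,0,0],
    [0.4,-25,-5,0,0,0,0]
  ]
}}

```text
time_s: 7.62
tcp_pos: [0.5195, -0.1405, 0.1643]
tcp_rot: [-3.115, -0.011, 1.803]
force: [0.7, -0.0, -6.8]
grip_width: 0.572
```

{"name": "play_rows", "arguments": {
  "plan": [
    [0.4,-10,0,0,0,0,0.08],
    [0.4,0,0,0,0,0,0.12],
    [0.4,0,0,0,0,0,0.12],
    [0.4,0,0,0,0,0,0.1],
    [0.4,0,0,0,0,0,0]
  ]
}}

```text
time_s: 8.25
tcp_pos: [0.5139, -0.1512, 0.1511]
tcp_rot: [-3.091, -0.003, 1.366]
force: [-0.7, -0.3, -8.2]
grip_width: 0.566
```

```bash
python3 -c "
from h import *
delta(along(B,-.104)+[.15],B[2]+np.pi/2)"
```

```text
t 8.25 tcp [ 0.5139 -0.1512  0.1511] [-3.091e+00 -3.000e-03  1.366e+00] F [-0.7 -0.3 -8.2] g 0.566
shift now-axes mm [-32.3  27.7  -0.4] in target axes [-32.2  27.7   1.1] turn [-0.05  -0.002  0.002]
```

{"name": "play_rows", "arguments": {
  "plan": [
    [0.4,-15,14,-5,-0.05,0,0],
    [0.4,-12,10,-5,0,0,0],
    [0.4,-5,4,0,0,0,0],
    [0.4,0,0,0,0,0,0]
  ]
}}

```text
time_s: 8.75
tcp_pos: [0.5332, -0.1879, 0.1561]
tcp_rot: [-3.133, -0.005, 1.372]
force: [-0.5, 1.2, -8.4]
grip_width: 0.57
```

```bash
python3 - <<'E'
from h import *
delta(along(B,-.104)+[.15],B[2]+np.pi/2)
import cv2
im=read_camera("scene")[155:275,190:310];a=cv2.resize(im,None,fx=4.5,fy=4.5,interpolation=cv2.INTER_CUBIC)
im=read_camera("top")[125:245,275:332];b=cv2.resize(im,None,fx=4.5,fy=4.5,interpolation=cv2.INTER_CUBIC)
cv2.imwrite("pics/f.png",np.hstack([a,b]))
s=read_state();m=s["tcp_pos"];u=m[2]-.0101;p=[m[0],m[1],s["tcp_rot"][2]-np.pi/2]
print(((proj("scene",world(p,[[-.061,.025,u+.05],[-.061,-.025,u+.05],[-.061,.025,u],[.104,0,u],[.104+.028,0,u]]))-[190,155])*4.5).round().tolist())
print(((proj("top",world(p,[[.104,0,u+.053],[.122,0,u+.064]]))-[275,125])*4.5+[540,0]).round().tolist())
E
```

```text
t 8.75 tcp [ 0.5332 -0.1879  0.1561] [-3.133 -0.005  1.372] F [-0.5  1.2 -8.4] g 0.57
shift now-axes mm [-0.3  1.3  6.1] in target axes [-0.2  1.3  6.1] turn [-0.008 -0.005  0.008]
[[422.0, 119.0], [399.0, 79.0], [423.0, 180.0], [177.0, 207.0], [136.0, 216.0]]
[[704.0, 128.0], [710.0, 99.0]]
```

View pics/f.png

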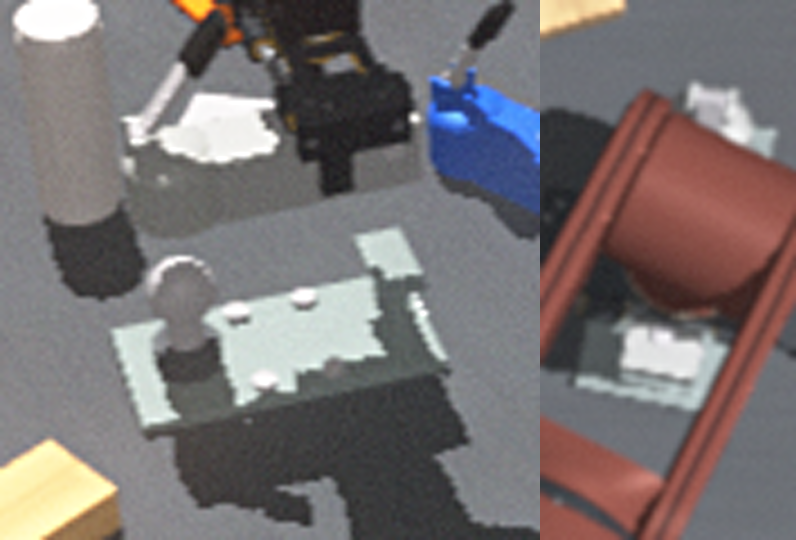

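{"name": "play_rows", "arguments": {
  "plan": [
    [0.4,0,1,12,-0.008,-0.005,0.008],
    [0.4,0,0,14,0,0,0],
    [0.4,0,0,10,0,0,0],
    [0.4,0,0,0,0,0,0]
  ]
}}

```text
time_s: 9.35
tcp_pos: [0.5328, -0.1859, 0.1161]
tcp_rot: [-3.139, -0.001, 1.365]
force: [0.5, 0.4, -6.9]
grip_width: 0.57
```

```bash
python3 -c "
from h import *
delta(along(B,-.104)+[.075],B[2]+np.pi/2)"
```

```text
t 9.35 tcp [ 0.5328 -0.1859  0.1161] [-3.139e+00 -1.000e-03  1.365e+00] F [ 0.5  0.4 -6.9] g 0.57
shift now-axes mm [-2.2  2.3 41.1] in target axes [-2.1  2.1 41.1] turn [-0.003 -0.001  0.002]
```

{"name": "play_rows", "arguments": {
  "plan": [
    [0.4,-2,2,4,-0.003,0,0],
    [0.4,0,0,5,0,0,0],
    [0.4,0,0,0,0,0,0]
  ]
}}

```text
time_s: 9.72
tcp_pos: [0.5349, -0.1887, 0.107]
tcp_rot: [3.14, -0.001, 1.365]
force: [-0.6, 0.7, -6.9]
grip_width: 0.572
```

```bash
python3 -c "
from h import *
delta(along(B,-.104)+[.075],B[2]+np.pi/2)"
```

```text
t 9.72 tcp [ 0.5349 -0.1887  0.107 ] [ 3.140e+00 -1.000e-03  1.365e+00] F [-0.6  0.7 -6.9] g 0.572
shift now-axes mm [ 0.2 -0.5 32. ] in target axes [ 0.2 -0.5 32. ] turn [ 0.001 -0.001  0.002]
```

{"name": "play_rows", "arguments": {
  "plan": [
    [0.4,0,0,5,0,0,0],
    [0.4,0,0,5,0,0,0]
  ]
}}

```text
time_s: 9.98
tcp_pos: [0.5356, -0.1891, 0.0974]
tcp_rot: [3.138, -0.0, 1.365]
force: [-0.2, -0.4, -6.2]
grip_width: 0.572
```

{"name": "play_rows", "arguments": {
  "plan": [
    [0.4,0,0,5,0,0,0],
    [0.4,0,0,4,0,0,0]
  ]
}}

```text
time_s: 10.22
tcp_pos: [0.5355, -0.189, 0.0876]
tcp_rot: [3.139, -0.0, 1.365]
force: [-0.4, 0.2, -6.6]
grip_width: 0.57
```

```bash
python3 -c "
from h import *
delta(along(B,-.104)+[.075],B[2]+np.pi/2);print(read_state()['moment'])"
```

```text
t 10.22 tcp [ 0.5355 -0.189   0.0876] [ 3.139 -0.     1.365] F [-0.4  0.2 -6.6] g 0.57
shift now-axes mm [ 0.4 -1.2 12.6] in target axes [ 0.4 -1.2 12.6] turn [ 0.003 -0.     0.002]
[0.02423919 0.30580405 0.03834926]
```

No contact yet, and the cup is already around the ball. I'll keep lowering.

{"name": "play_rows", "arguments": {
  "plan": [
    [0.4,0,-1,5,0,0,0],
    [0.4,0,0,4,0,0,0]
  ]
}}

```text
time_s: 10.48
tcp_pos: [0.5344, -0.1887, 0.0778]
tcp_rot: [3.139, -0.0, 1.365]
force: [-0.4, 0.1, -6.9]
grip_width: 0.57
```

{"name": "play_rows", "arguments": {
  "plan": [
    [0.4,0,0,2,0,0,0],
    [0.4,0,0,0,0,0,0]
  ]
}}

```text
time_s: 10.72
tcp_pos: [0.5342, -0.1886, 0.0753]
tcp_rot: [3.139, -0.0, 1.365]
force: [-0.3, 0.3, -7.8]
grip_width: 0.567
```

{"name": "play_rows", "arguments": {
  "plan": [
    [0.4,0,0,2,0,0,0],
    [0.4,0,0,0,0,0,0]
  ]
}}

```text
time_s: 10.98
tcp_pos: [0.5349, -0.1889, 0.0756]
tcp_rot: [3.138, -0.0, 1.365]
force: [-0.4, 0.4, -7.3]
grip_width: 0.565
```

{"name": "play_rows", "arguments": {
  "plan": [
    [0.4,0,0,3,0,0,0]
  ]
}}

```text
time_s: 11.1
tcp_pos: [0.5353, -0.1891, 0.075]
tcp_rot: [3.138, 0.0, 1.365]
force: [-12.6, 4.8, 25.2]
grip_width: 0.57
```

{"name": "play_rows", "arguments": {
  "plan": [
    [0.4,0,0,3,0,0,0]
  ]
}}

```text
time_s: 11.22
tcp_pos: [0.5353, -0.1891, 0.075]
tcp_rot: [3.139, 0.0, 1.365]
force: [-13.0, 6.3, 22.3]
grip_width: 0.571
```

```bash
python3 - <<'E'
from h import *
delta(along(B,-.104)+[.075],B[2]+np.pi/2);print(read_state()['moment'])
import cv2
im=read_camera("scene")[155:275,190:310];a=cv2.resize(im,None,fx=5,fy=5,interpolation=cv2.INTER_CUBIC)
cv2.imwrite("pics/g.png",a)
E
```

```text
t 11.22 tcp [ 0.5353 -0.1891  0.075 ] [3.139 0.    1.365] F [-13.    6.3  22.3] g 0.571
shift now-axes mm [ 0.5 -1.  -0. ] in target axes [ 0.5 -1.   0. ] turn [0.003 0.    0.002]
[ 1.28845446  2.71658959 -0.03168618]
```

View pics/g.png

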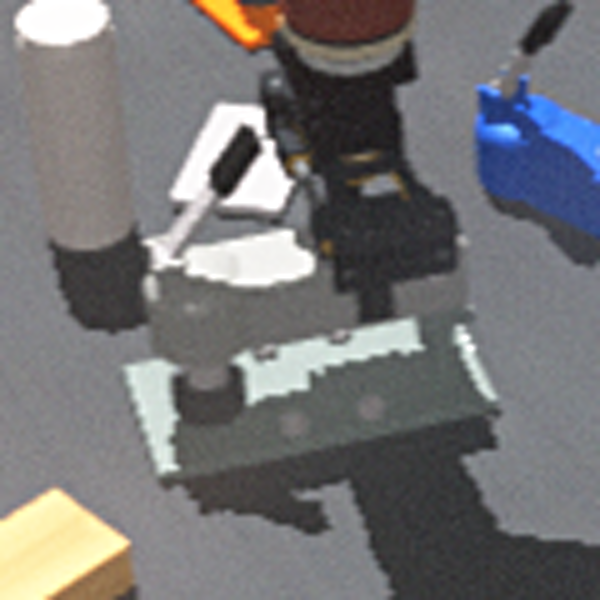

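The coupler is on the ball with its tail on the rest and the lever up at about (235,160). It made contact at exactly the expected height, so I'll relax, let go and rise.

{"name": "play_rows", "arguments": {
  "plan": [
    [0.4,0,0,0,0,0,0],
    [0.62,0,0,0,0,0,0],
    [0.8,0,0,0,0,0,0],
    [1,0,0,0,0,0,0],
    [1,0,0,0,0,0,0],
    [1,0,0,0,0,0,0]
  ]
}}

```text
time_s: 12.02
tcp_pos: [0.5392, -0.1911, 0.0782]
tcp_rot: [3.129, 0.003, 1.365]
force: [-1.2, 0.3, -1.0]
grip_width: 0.963
```

{"name": "play_rows", "arguments": {
  "plan": [
    [1,0,0,-10,0,0,0],
    [1,0,-3,-30,0,0,0],
    [1,0,-3,-40,0,0,0],
    [0.5,0,0,-40,0,0,0],
    [0,0,0,-40,0,0,0],
    [0,0,0,0,0,0,0]
  ],
  "newtons": 20
}}

```text
time_s: 12.78
tcp_pos: [0.5312, -0.189, 0.2463]
tcp_rot: [3.128, 0.003, 1.365]
force: [-0.2, -0.0, -0.4]
grip_width: 0.745
```

```bash
python3 -c "
from h import *
delta(along(B,.05)+[.27],B[2]+np.pi/2)"
```

```text
t 12.78 tcp [ 0.5312 -0.189   0.2463] [3.128e+00 3.000e-03 1.365e+00] F [-0.2 -0.  -0.4] g 0.745
shift now-axes mm [  0.9 157.4 -21.6] in target axes [  1.2 157.1 -23.7] turn [0.013 0.003 0.002]
```

{"name": "play_rows", "arguments": {
  "plan": [
    [0,0,0,-30,0.013,0,0],
    [0,0,20,-5,0,0,0],
    [0,0,40,-2,0,0,0],
    [0,0,50,-2,0,0,0],
    [0,0,40,0,0,0,0],
    [0,0,7,0,0,0,0],
    [0,0,0,0,0,0,0],
    [0,0,0,0,0,0,0]
  ]
}}

```text
time_s: 13.78
tcp_pos: [0.685, -0.2204, 0.2823]
tcp_rot: [-3.135, 0.002, 1.365]
force: [-0.3, -0.9, 0.8]
grip_width: 0.005
```

```bash
python3 - <<'E'
from h import *
delta(along(B,.04)+[.195],B[2]+np.pi/2)
import cv2
im=read_camera("scene")[130:250,190:310];a=cv2.resize(im,None,fx=5,fy=5,interpolation=cv2.INTER_CUBIC)
cv2.imwrite("pics/h.png",a)
E
```

```text
t 13.78 tcp [ 0.685  -0.2204  0.2823] [-3.135e+00  2.000e-03  1.365e+00] F [-0.3 -0.9  0.8] g 0.005
shift now-axes mm [ 0.5 -9.4 87.3] in target axes [  0.4 -10.   87.3] turn [-0.007  0.002  0.001]
```

View pics/h.png

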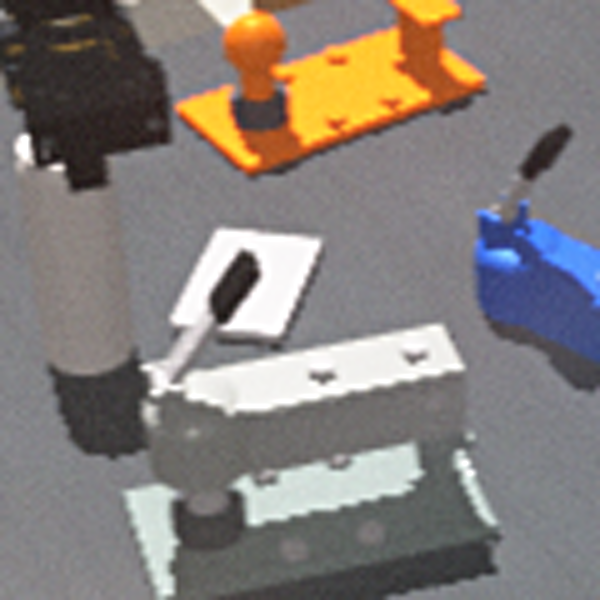

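{"name": "play_rows", "arguments": {
  "plan": [
    [0,0,-2,30,-0.007,0,0],
    [0,0,-4,35,0,0,0],
    [0,0,-4,18,0,0,0],
    [0,0,0,0,0,0,0]
  ]
}}

```text
time_s: 14.32
tcp_pos: [0.6732, -0.2186, 0.2018]
tcp_rot: [3.136, 0.003, 1.364]
force: [0.1, -0.2, 0.7]
grip_width: 0.0
```

```bash
python3 -c "
from h import *
delta(along(B,-.003)+[.192],B[2]+np.pi/2)"
```

```text
t 14.32 tcp [ 0.6732 -0.2186  0.2018] [3.136e+00 3.000e-03 1.364e+00] F [ 0.1 -0.2  0.7] g 0.0
shift now-axes mm [  1.  -41.1   9.5] in target axes [  1.  -41.1   9.8] turn [0.005 0.003 0.   ]
```

{"name": "play_rows", "arguments": {
  "plan": [
    [0,1,-15,4,0.005,0,0],
    [0,0,-15,5,0,0,0],
    [0,0,-11,1,0,0,0],
    [0,0,-8,4,0,0,0],
    [0,0,-8,6,0,0,0]
  ]
}}

```text
time_s: 14.95
tcp_pos: [0.6201, -0.2075, 0.1898]
tcp_rot: [3.128, 0.006, 1.364]
force: [1.9, 0.3, 2.4]
grip_width: 0.005
```

```bash
python3 -c "
from h import *
delta(along(B,-.030)+[.169],B[2]+np.pi/2)"
```

```text
t 14.95 tcp [ 0.6201 -0.2075  0.1898] [3.128 0.006 1.364] F [1.9 0.3 2.4] g 0.005
shift now-axes mm [  1.2 -14.   20.6] in target axes [  1.  -13.7  20.8] turn [0.014 0.006 0.   ]
```

{"name": "play_rows", "arguments": {
  "plan": [
    [0,1,-6,8,0.01,0,0],
    [0,0,-5,8,0,0,0],
    [0,0,-4,9,0,0,0],
    [0,0,-3,9,0,0,0]
  ]
}}

```text
time_s: 15.45
tcp_pos: [0.6022, -0.2032, 0.155]
tcp_rot: [3.137, 0.007, 1.364]
force: [-1.2, -0.6, 3.6]
grip_width: 0.007
```

```bash
python3 -c "
from h import *
delta(along(B,-.0425)+[.1345],B[2]+np.pi/2)"
```

```text
t 15.45 tcp [ 0.6022 -0.2032  0.155 ] [3.137 0.007 1.364] F [-1.2 -0.6  3.6] g 0.007
shift now-axes mm [ 0.6 -8.  20.4] in target axes [ 0.5 -7.9 20.5] turn [0.005 0.007 0.   ]
```

{"name": "play_rows", "arguments": {
  "plan": [
    [0,0,-4,7,0,0,0],
    [0,0,-3,7,0,0,0],
    [0,0,0,5,0,0,0]
  ]
}}

```text
time_s: 15.82
tcp_pos: [0.5952, -0.2018, 0.1345]
tcp_rot: [3.136, 0.006, 1.364]
force: [-9.3, 3.9, 29.0]
grip_width: 0.006
```

{"name": "play_rows", "arguments": {
  "plan": [
    [0,0,0,3,0,0,0]
  ]
}}

```text
time_s: 15.95
tcp_pos: [0.5952, -0.2019, 0.1345]
tcp_rot: [3.136, 0.007, 1.364]
force: [-11.2, 4.3, 28.5]
grip_width: 0.008
```

{"name": "play_rows", "arguments": {
  "plan": [
    [0,0,0,2,0,0,0]
  ]
}}

```text
time_s: 16.08
tcp_pos: [0.5951, -0.2018, 0.1349]
tcp_rot: [3.137, 0.007, 1.364]
force: [-5.2, 2.1, 12.1]
grip_width: 0.006
```

The lever is against its stop, at the expected height and with the force rising. I'll hold briefly, back off straight up and check.

{"name": "play_rows", "arguments": {
  "plan": [
    [0,0,0,2,0,0,0],
    [0,0,0,0,0,0,0],
    [0,0,0,-8,0,0,0],
    [0,0,0,-30,0,0,0],
    [0,0,0,-50,0,0,0],
    [0,0,0,-50,0,0,0],
    [0,0,-50,-20,0,0,0],
    [0,0,-50,0,0,0,0]
  ]
}}

```text
time_s: 17.08
tcp_pos: [0.4946, -0.1795, 0.2944]
tcp_rot: [-3.137, 0.005, 1.365]
force: [-0.4, 0.5, 1.1]
grip_width: 0.004
```

{"name": "play_rows", "arguments": {
  "plan": [
    [0,0,-40,0,0,0,0],
    [0,0,0,0,0,0,0],
    [0,0,0,0,0,0,0]
  ]
}}

```text
time_s: 17.45
tcp_pos: [0.4526, -0.1707, 0.2955]
tcp_rot: [-3.138, 0.006, 1.364]
force: [0.2, -0.5, 0.1]
grip_width: 0.01
```

```bash
python3 - <<'E'
from h import *
delta(along(B,-.104)+[.3],B[2]+np.pi/2)
import cv2
im=read_camera("scene")[155:275,190:310];a=cv2.resize(im,None,fx=5,fy=5,interpolation=cv2.INTER_CUBIC)
p=B; L=[[-.165,.025,.115],[-.165,-.025,.115],[-.165,.025,.065],[-.03,.025,.115],[-.03,-.025,.115],[-.082,0,.129+.006]]
print(((proj("scene",world(p,L))-[190,155])*5).round().tolist())
cv2.imwrite("pics/i.png",a)
E
```

```text
t 17.45 tcp [ 0.4526 -0.1707  0.2955] [-3.138  0.006  1.364] F [ 0.2 -0.5  0.1] g 0.01
shift now-axes mm [-0.6 83.7 -4.8] in target axes [-0.5 83.8 -4.5] turn [-0.003  0.006  0.001]
[[468.0, 241.0], [445.0, 195.0], [470.0, 304.0], [255.0, 284.0], [236.0, 237.0], [326.0, 218.0]]
```

View pics/i.png

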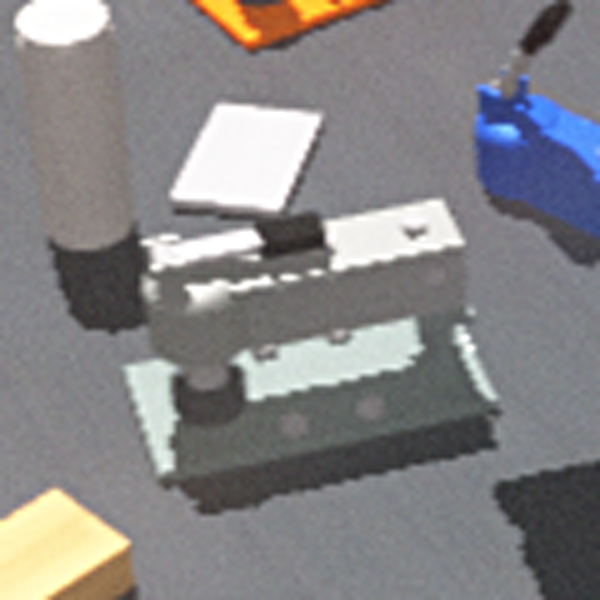

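The lever lies level over the channel, with its end at about (325,225) against a predicted (326,218). The rear corner is at (466,243) against a predicted (468,241), so the coupler is seated and the arm is clear.

```bash
python3 -c "
from rig import *
print(hand_in())"
```

```text
the job is handed in; nothing more can be done
None
```

I lowered the zinc-grey coupler onto the ball of the grey stand with its lever up, let go, and pressed the lever down. I then backed the arm clear and handed in at about 17.5 s.

- **Seating:** the tool stopped on contact at z = 75 mm, exactly the height expected for a seated coupler. After release it stayed level on the ball and rest.
- **Lever:** it met a firm stop at tool height 134.5 mm, the height computed for a level lever, with about 29 N at the tool.
- **Last picture:** the lever lies level over the channel, and the coupler's rear corner is within about 2 mm of where the fit puts it. The arm touches nothing, and the force reads about 0. The seating and latch limits were judged from this picture and the contact heights; I had no direct reading of them.
- **What went wrong:** the first grasp closed about 20 mm too high and 16 mm too far forward. The cause is unproven, but I suspect the fast descent rebounded off the bench. I opened, descended slowly and gripped again without trouble.
- **Bystanders:** the spray can and offcut look unmoved between pictures. The wrench, magnet and brush were outside the final crop, so I did not check them at the end; the arm made no known contact with any of them.

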